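# Show the trial head in its dish to the bench scanner

## Task

Slide the clear cover of the trial-head case all the way back over the other compartment, then lift the dish out by its upright black grip with the loose green ball lying in it, turn it level through about a quarter turn until its code tag squarely faces the scanner window, and finish while holding it there in the air, still, the tag about 10 cm in front of the middle of the window. The ball must stay in the middle of the dish all the way. Do not bump the scanner, and leave the bowl, pen and tweezers where they lie.

Things in the scene. Friction and masses are not known exactly. Their poses are not given: they have to be found in the camera images.
- case: Fixed open-topped aluminium case, 170 x 420 x 80 mm. Origin: centre of its underside; x across, y along its length, z up. A cross wall at y = 0 parts two compartments, each 160 x 203 mm inside; the dish stands in the +y one on the floor, 8 mm up, centred near y = 100 mm. End walls 68, side walls 80 mm high, with lips leaving 146 mm. Five coloured heads stand on pegs in the -y one; leave them.
- cover (a joint): Clear flat cover, 150 x 204 mm, sliding along the case in runners just under its top edges. 0 m: it covers the dish compartment; it slides toward the case's -y, and at 0.200 m it meets the stop, over the other compartment, with the dish compartment fully open. It takes 1 to 2 N to slide slowly and stays where it is left.
- cover_grip (a point): Point in the blue grip bar in the middle of the cover, to pinch from above and slide. The bar is 50 mm long across the case (case x) and 12 mm thick along it (case y, close the fingers along this); its top is 13 mm above this point, its foot plate 15 mm below. Axes as the case's.
- dish: Loose round steel dish, 110 mm across, 22 mm high, about 0.18 kg, a very shallow cone inside (floor rises 3 degrees to 25 mm radius, 15 to 40 mm, then 38). Origin: centre of its underside; z up; x points to the white code tag on its rim, -x to its black grip. It starts with x along the case's -y (grip toward the case's end), between four low pins with about 3 mm play: lift straight up.
- dish_grip (a point): Point in the dish's upright black grip, 74 mm from the dish's axis on its -x side, 42 mm above its underside. The grip is 24 mm (dish x) by 12 mm (dish y; close the fingers along this), 42 mm tall, its top 18 mm above this point and 12 mm below the case's side walls; 18 mm free to the end wall beyond it, 70 mm to either side. Axes as the dish's.
- dish_tag (a point): Middle of the outer face of the white code tag (30 x 22 mm with a dark square code) on the dish's rim, 59.5 mm from the dish's centre on its +x side, 13.5 mm above its underside; the tag faces outward along dish x. Axes as those of the dish.
- dish_seat (a point): Where the ball's centre is when it lies in the middle of the dish: 23 mm above the dish's underside on its axis.
- ball: Green plastic ball (a 32 mm trial head with a dark bore on one side), about 40 g, loose, rolling freely in the dish: it stays in the middle only while the dish is level within about 3 degrees and moved smoothly. Origin: its centre; its axes turn as it rolls.
- scanner_window (a point): Middle of the window on the nose of the black bar-code scanner, fixed in its stand 170 mm above the bench, looking level along this frame's -x (away from the stand, roughly toward the robot); y sideways, z up. Scanner about 55 mm wide, its top 205 mm above the bench; its stand's foot is 112 mm across, centred 118 mm behind the window.
- gallipot: Empty steel bowl, 116 mm across, 53 mm high, loose; bystander. Origin: centre of its underside.
- marker: Blue pen, 11 x 133 x 10 mm, loose; bystander. Origin: centre of its underside, long in y.
- tweezers: Steel tweezers, 14 x 143 x 10 mm, loose; bystander. Origin: centre of its underside, long in y.

How it is judged:
On the way, in this order (a step that is already met when the one before it is completed fails the run):
1. the cover is slid right back, dish compartment fully open, the dish still standing in it (value of joint cover above 0.188 m and z of dish in the frame of case below 0.02 m), for 0.2 s.
2. the dish is lifted clear of the case, level, by the gripper alone, with the ball in its middle (height (world z) of dish above 0.095 m and angle between dish's own z axis and vertical below 0.15 rad and contact force between the fingers and dish above 1 N and distance between ball and dish_seat below 0.01 m), for 0.2 s.
At the end, for the whole second after the job is handed in: The gripper alone holds the dish still in the air, level within 5 degrees, ball within 10 mm of its middle; the tag faces the scanner window within 10 degrees, 65 to 140 mm away, within 25 mm of its middle sideways and in height; the cover is within 15 mm of its open stop (value of joint cover above 0.185 m and x of dish_tag in the frame of scanner_window between -0.14 and -0.065 m and y of dish_tag in the frame of scanner_window between -0.025 and 0.025 m and z of dish_tag in the frame of scanner_window between -0.025 and 0.025 m and x of dish in the frame of scanner_window below -0.11 m and angle between the x axis of dish and the x axis of scanner_window, either way round below 0.17 rad and angle between dish's own z axis and vertical below 0.09 rad and distance between ball and dish_seat below 0.01 m and contact force between the fingers and dish above 1 N and contact force between dish and case below 0.1 N and contact force between dish and scanner_stand below 0.1 N and linear speed of dish below 0.02 m/s and angular speed of dish below 0.15 rad/s); the arm keeps its last pose, push and grip.
It fails at once if the ball rolled more than 12 mm from the middle of the dish (distance between ball and dish_seat above 0.012 m).
It fails at once if the dish was tipped more than 14 degrees (angle between dish's own z axis and vertical above 0.25 rad).
It fails at once if the scanner or its stand was bumped (contact force between any of the arm, the fingers, dish and scanner_stand above 2 N).
It fails at once if the bowl, pen or tweezers was pushed more than 2 cm (distance of any of gallipot, marker, tweezers from where it was at the start of the episode above 0.02 m).
It also fails if it takes over 67 s, if anything falls off the work surface, if the arm or the gripper's body presses on something with over 40 N, if the wrist force passes 120 N, or if a joint passes its speed limit or range.

## Robot

A 7-joint arm with a two-finger parallel gripper is mounted at the origin on a cart in front of the work surface, level with it; the furniture and walls round the work are solid. World frame = base frame: x ahead of the robot, y to its left, z up, the work surface at z = 0. Lengths are in m, angles in rad, forces in N, time in s.
With the tool pointing down it reaches from about 0.35 to 0.9 m from the base axis. Payload 8.1 kg.
Tool frame: the origin (TCP) lies at the very end of the fingers, on their centre line; the grasp point (between the pads) lies 19 mm behind it; z points along the fingers, x is the direction in which the jaws open and shut, and the axes are right-handed (so a half turn about z gives the same grasp; the last joint's range is limited). The gripper opens to 92 mm and grips with 3 to 60 N. Pads are 19 mm wide; open, the fingers measure 130 mm over their backs; the gripper's body (75 mm by 190 mm) begins 47 mm behind the grasp point.
Start: joints at [1.237, 0.434, 0.025, 1.573, -0.012, 1.134, -0.075], TCP at [0.143, -0.608, 0.227] pointing down, gripper open.
Joint ranges: [-2.62, 2.62], [-0.44, 2.09], [-1.27, 1.32], [0.08, 2.57], [-1.32, 4.46], [0.12, 2], [-2.74, 2.74]. Speed limits (rad/s): [2.22, 2.22, 3.01, 3.01, 3.14, 3.14, 3.14].

## Interface

Orientations are given as a rotation vector (axis times angle).
In Python, from cell import status, viewer, arm gives the robot as it stands.
- The arm moves only by the tool jog_arm, never from a script. Its argument "commands" is text: rows parted by semicolons, each of 7 numbers parted by spaces: the closure, from -1 (fully open) to 1 (shut), then the shift along the world's x, y, z normalised to -1 to 1, where 1 is 0.3 m, then the turn, a rotation vector about the world's x, y, z normalised to -1 to 1, where 1 is 2 pi rad. In form: jaw dx dy dz wx wy wz; .... A call has exactly 5 rows; each row shifts and turns the commanded pose from where the row before left it; what a row does not reach is not made up. A row lasts 1/10 s, in which the tool goes at most 50 mm and 8.59 degrees, less where a joint would pass 70% of its speed; a pose out of reach is approached as far as the arm can. A call with a number of a shift or a turn outside -1 to 1 is refused whole. A call with a gripper value outside its range is refused whole. The fingers move at their own pace and stop on an object; "force" is the grip in N (left out, the last holds). Time passes only in rows, so rows that do not move let the fingers close, or fill a call up. It gives the time, the measured TCP pose, the force and the opening at its end, in the units of the state.
- status.observe(): the state, without advancing time (a new reading comes with each control period).
- viewer.get_image(name): name is "scene" or "top" or "wrist"; returns a dict with "pixels" (480x640x3 uint8, red, green, blue), "z_map" (480x640 float32, m along the optical axis (not along the pixel's ray), 0 where there is no reading), "camera_matrix" (3x3 intrinsics, pixels), "R" (3x3) and "t" (3): a world point X has camera coordinates R X + t. Camera axes: x right, y down, z forward; pixel columns grow to the right and rows downward; lengths in m; the calibration is good to about 2 mm. A picture is of the moment at which its call begins.
- arm.sign_off(): hands the job in, once; it reports no verdict.
The state is a dict: "clock": time; "joints": joint angles; "dq": joint speeds; "joint_efforts": joint torques, N m; "position": TCP position; "ee_rot": TCP orientation; "force": force on the tool from outside, world axes, zero at the start; "ft_torque": the same for the moment, N m; "width": opening from 0.0 (shut) to 1.0 (fully open).
Only numpy, scipy, OpenCV 4.12 (cv2) and the standard library are available. Lean on these libraries where they do the work, as an engineer would, in place of code of your own. Each camera call takes 0.05 s, during which the arm holds its last target. There are 200 camera calls.

## Working session

There is one attempt and no reset: what is moved stays moved. The work goes in short steps, Python scripts to look and compute and a tool call to move; the robot and the scene stay as the last step left them, time stands still between calls to the robot, and variables do not carry over. Pictures are saved under pics/ and viewed, about 8 in all and at most 12, crops included, and the job is handed in when it is done.

Besides the shell and the picture viewer there is one more tool, called after "Call:" as name(argument=value, ...), one argument or row to a line, values as JSON. jog_arm: Moves the arm, as the interface text tells. Scaled input: -1 to 1 covers 0.3 m each way for a shift and 2 pi rad each way for a turn. Its arguments: {"type":"object","properties":{"commands":{"type":"string"},"force":{"type":"number"}},"required":["commands"]}

```bash
mkdir -p pics
cat > h.py <<'E'
import numpy as np, cv2
from cell import status, viewer, arm
def snap(name, tag):
    d=viewer.get_image(name); np.savez('pics/'+tag+'.npz',**d)
    cv2.imwrite('pics/'+tag+'.png',cv2.cvtColor(d['pixels'],cv2.COLOR_RGB2BGR)); return d
def load(tag): return np.load('pics/'+tag+'.npz')
def pt(d,u,v,z=None,h=None):
    "world point of pixel; h: intersect plane of world height h"
    K,R,t=d['camera_matrix'],d['R'],d['t']
    r=np.linalg.inv(K)@[u,v,1]; c=-R.T@t; w=R.T@r
    if h is not None: return c+w*(h-c[2])/w[2]
    if z is None: z=np.median(d['z_map'][int(v)-1:int(v)+2,int(u)-1:int(u)+2])
    return c+w*z
E
python3 - <<'E'
from h import *
np.set_printoptions(precision=4,suppress=True)
print(status.observe())
a=snap('top','top0');b=snap('scene','sc0')
for d in(a,b): print(d['R'],-d['R'].T@d['t'])
E
```

```text
{'clock': 0.0, 'joints': array([ 1.2373,  0.4352,  0.025 ,  1.5741, -0.0116,  1.134 , -0.0751]), 'dq': array([-0.0007, -0.0016,  0.0003,  0.0001,  0.0007, -0.0001,  0.0002]), 'joint_efforts': array([ -0.0007, -66.7846,   0.984 , -31.4457,  -0.0609,   0.0428,
         0.0002]), 'position': array([ 0.1428, -0.6079,  0.2259]), 'ee_rot': array([-2.4618,  1.9504,  0.002 ]), 'force': array([-0.2936, -0.7361,  0.4319]), 'ft_torque': array([ 0.0008, -0.0237, -0.0117]), 'width': 1.0022087013879206}
[[ 0.0282 -0.9994  0.0212]
 [-0.9977 -0.0295 -0.0603]
 [ 0.0609 -0.0195 -0.998 ]] [0.5266 0.0403 1.2124]
[[ 0.6504 -0.7595  0.01  ]
 [-0.5832 -0.5078 -0.6341]
 [ 0.4866  0.4066 -0.7732]] [ 0.1815 -0.3421  0.8061]
```

View pics/top0.png

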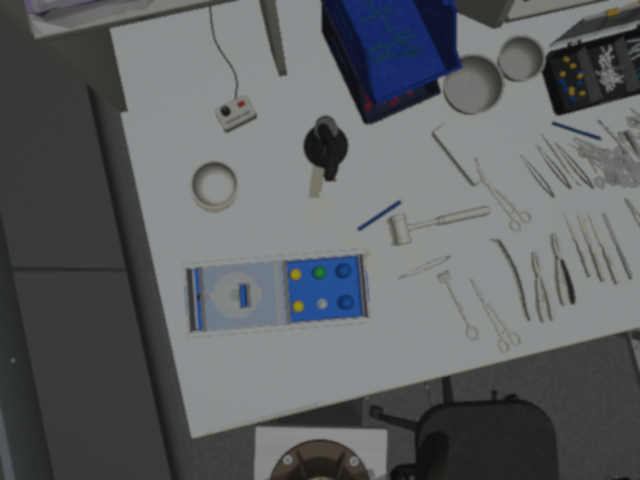

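View pics/sc0.png

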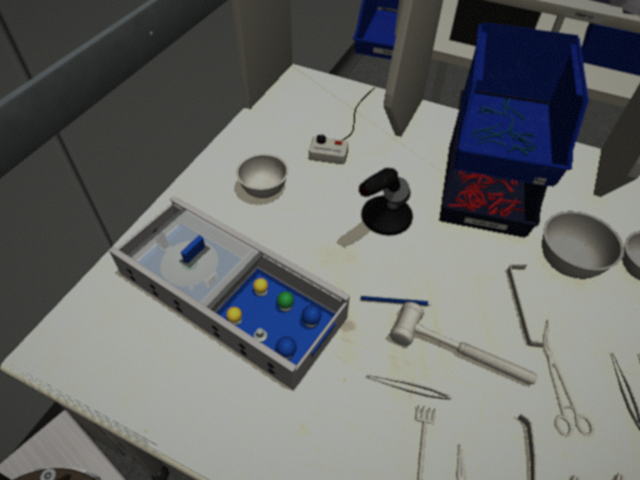

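The top view shows the case at about (185-368, 252-332), its blue grip bar near (243,295), and the scanner at about (326,150) with its nose pointing down to (332,178). I'll enlarge both.

Run:
```python
from h import *
d=load('top0');p=d['pixels'][:,:,::-1]
c=p[240:345,175:380]; c=cv2.resize(c,None,fx=3.8,fy=3.8,interpolation=cv2.INTER_CUBIC)
s=load('sc0')['pixels'][155:245,340:430,::-1]; s=cv2.resize(s,(380,200*19//10)[:2],interpolation=cv2.INTER_CUBIC)
t=cv2.resize(p[105:205,280:380],(380,380),interpolation=cv2.INTER_CUBIC)
cv2.imwrite('pics/c0.png',cv2.resize(c,(779,399)))
cv2.imwrite('pics/s0.png',cv2.convertScaleAbs(np.hstack([t,s]),alpha=1.8))
np.set_printoptions(precision=4,suppress=True)
for u,v in [(243,295),(243,286),(243,304),(332,176),(330,165),(326,130),(222,326)]: print(u,v,pt(d,u,v))
# scanner points above 0.1
K,R,t_=d['camera_matrix'],d['R'],d['t']
for n,u0,u1,v0,v1,lo in [('top0',300,355,105,190,.12),('sc0',350,420,160,240,.12)]:
    d=load(n); P=np.array([pt(d,u,v,z=d['z_map'][v,u]) for v in range(v0,v1) for u in range(u0,u1) if d['z_map'][v,u]>0])
    Q=P[(P[:,2]>lo)]; print(n,len(Q),Q.min(0),Q.max(0))
    q=Q[Q[:,2]>.15]; r=cv2.minAreaRect((q[:,:2]*1000).astype(np.float32)); print(r)
    e=cv2.PCACompute(q[:,:2].astype(np.float32),mean=None); print(e)
    g=P[(P[:,2]>.004)&(P[:,2]<.03)]; print('foot',len(g),cv2.minEnclosingCircle((g[:,:2]*1000).astype(np.float32)))
```

```text
243 295 [0.467  0.1864 0.1053]
243 286 [0.4869 0.1875 0.1027]
243 304 [0.4472 0.1855 0.1065]
332 176 [ 0.7272 -0.0021  0.1796]
330 165 [0.7494 0.003  0.1852]
326 130 [0.8421 0.0119 0.1232]
222 326 [0.3933 0.2361 0.0717]
top0 695 [ 0.7188 -0.0187  0.1203] [0.8429 0.025  0.1882]
((769.901123046875, -0.9880142211914062), (35.31219482421875, 102.27864074707031), 89.69953918457031)
(array([[0.7659, 0.0002]], dtype=float32), array([[ 0.9992, -0.0401],
       [ 0.0401,  0.9992]], dtype=float32))
foot 901 ((832.1461181640625, 9.186445236206055), 119.57664489746094)
sc0 711 [ 0.7184 -0.0209  0.1213] [0.8294 0.015  0.1867]
((765.4668579101562, -4.813230514526367), (28.778034210205078, 96.31452178955078), 81.91244506835938)
(array([[ 0.7542, -0.007 ]], dtype=float32), array([[ 0.9858, -0.1679],
       [ 0.1679,  0.9858]], dtype=float32))
foot 1501 ((835.3590698242188, 27.79901695251465), 75.26079559326172)
```

View pics/c0.png

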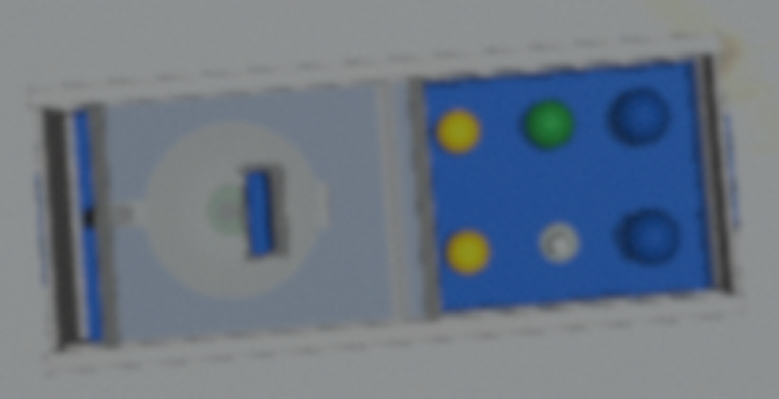

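View pics/s0.png

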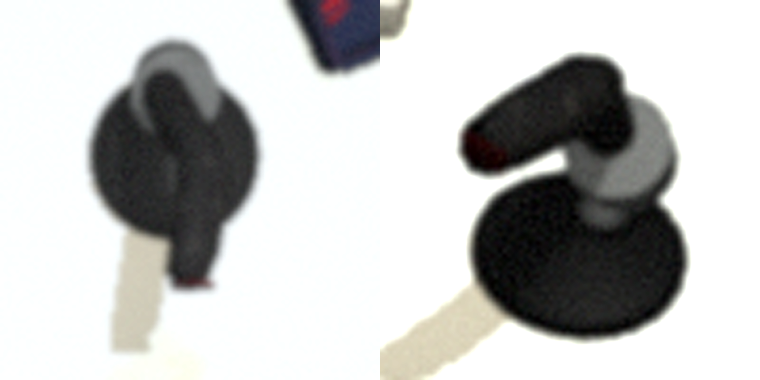

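The case's lip edges and scanner foot and nose are now readable: the foot circle is centred at top pixel (325.8,145.8) and the nose tip is at (330.5,179.5). Next I compute the frames.

Run:
```python
from h import *
np.set_printoptions(precision=4,suppress=True)
d=load('top0'); f=lambda x,y,h: pt(d,175+x/3.8-.5+.13,240+y/3.8-.5+.13,h=h)
for a,b in [((45,108),(712,52)),((60,350),(735,292))]:
    A,B=f(*a,.08),f(*b,.08); print(A,B,np.linalg.norm(A-B),np.degrees(np.arctan2(*(A-B)[1::-1])))
print('bar top ends',f(259,170,.1),f(262,255,.1)); 
print('dish rim c',f(235,210,.03),'grip top',f(92,216,.068),'heads',f(459,131,.04),f(469,252,.04))
g=lambda x,y,h: pt(d,280+x/3.8-.4,105+y/3.8-.4,h=h)
F,W=g(174,155,.01),g(192,284,.17); v=F-W; print('foot',F,'win',W,v,np.linalg.norm(v[:2]),np.degrees(np.arctan2(v[1],v[0])))
s=load('sc0'); k=lambda x,y,h: pt(s,340+x/380*90-.4,155+y/380*90-.4,h=h)
F,W=k(580,0,0),k(485-380,150,.17); F=k(580-380,255,.01); v=F-W; print('sc foot',F,'win',W,v,np.linalg.norm(v[:2]),np.degrees(np.arctan2(v[1],v[0])))
# depth: cover-level/wall points -> case side wall rect
P=np.array([pt(d,u,v,z=d['z_map'][v,u]) for v in range(235,345) for u in range(170,385) if d['z_map'][v,u]>0])
q=P[(P[:,2]>.055)&(P[:,2]<.09)]; print(len(q),cv2.minAreaRect((q[:,:2]*1000).astype(np.float32)))
q=P[(P[:,2]>.095)]; print('bar',len(q),q.mean(0),cv2.minAreaRect((q[:,:2]*1000).astype(np.float32)))
hist=np.histogram(P[:,2],bins=np.arange(0,.12,.01)); print(hist[0])
from scipy.spatial.transform import Rotation as Ro
print(Ro.from_rotvec(status.observe()['ee_rot']).as_matrix())
```

```text
[0.5234 0.3208 0.08  ] [ 0.5687 -0.0802  0.08  ] 0.40355483720932434 96.44837357294998
[0.3796 0.3055 0.08  ] [ 0.4245 -0.0974  0.08  ] 0.4054030504034846 96.36729574263386
bar top ends [0.4905 0.1885 0.1   ] [0.4406 0.1848 0.1   ]
dish rim c [0.4628 0.2119 0.03  ] grip top [0.4589 0.2925 0.068 ] heads [0.5163 0.0728 0.04  ] [0.4413 0.0642 0.04  ]
foot [0.8362 0.0094 0.01  ] win [0.7217 0.0013 0.17  ] [ 0.1145  0.008  -0.16  ] 0.1147346557771615 4.020838487448351
sc foot [0.8338 0.0047 0.01  ] win [0.7254 0.0006 0.17  ] [ 0.1085  0.0041 -0.16  ] 0.10854662094219185 2.189662231320625
8137 ((472.894775390625, 114.74179077148438), (170.3839111328125, 425.9892272949219), 6.304961681365967)
bar 129 [0.4657 0.188  0.1043] ((464.81298828125, 188.24212646484375), (49.37599563598633, 12.75244140625), 5.4526686668396)
[6936 1072  123  401  451  139  819 6578  664   16  119]
[[ 0.2287 -0.9735 -0.0005]
 [-0.9735 -0.2287  0.0014]
 [-0.0014  0.0001 -1.    ]]
```

Call:
jog_arm(
  commands="-1 0.1 0.11 0 0 0 -0.0019; -1 0.1 0.12 0 0 0 -0.0019; -1 0.1 0.12 0 0 0 -0.0019; -1 0.1 0.12 0 0 0 -0.0019; -1 0.1 0.12 0 0 0 -0.0019",
  force=20,
)

```text
clock: 0.6
position: [0.2937, -0.4297, 0.2265]
ee_rot: [-2.402, 2.024, 0.001]
force: [0.4, -0.3, 0.2]
width: 1.002
```

Call:
jog_arm(
  commands="-1 0.1 0.12 0 0 0 -0.0019; -1 0.1 0.12 0 0 0 -0.0019; -1 0.1 0.12 0 0 0 -0.0019; -1 0.1 0.12 0 0 0 -0.0019; -1 0.1 0.12 0 0 0 -0.0019",
)

```text
clock: 1.1
position: [0.4436, -0.2498, 0.2266]
ee_rot: [2.341, -2.095, -0.0]
force: [1.5, -1.2, 0.4]
width: 1.003
```

Call:
jog_arm(
  commands="-1 0 0.14 0 0 0 0; -1 0 0.14 0 0 0 0; -1 0 0.14 0 0 0 0; -1 0 0.14 0 0 0 0; -1 0 0.14 0 0 0 0",
)

```text
clock: 1.6
position: [0.4425, -0.0398, 0.2267]
ee_rot: [2.341, -2.094, -0.0]
force: [0.4, 0.3, 0.4]
width: 1.001
```

Call:
jog_arm(
  commands="-1 0 0.13 0 0 0 0; -1 0 0.13 0 0 0 0; -1 0 0.13 0 0 0 0; -1 0 0.1 0 0 0 0; -1 0 0 0 0 0 0",
)

```text
clock: 2.1
position: [0.4424, 0.1101, 0.2268]
ee_rot: [-2.347, 2.086, 0.002]
force: [-0.4, 0.1, 0.4]
width: 0.997
```

Call:
jog_arm(
  commands="-1 0.025 0.08 0 0 0 0; -1 0.025 0.08 0 0 0 0; -1 0.025 0.1 0 0 0 0; -1 0 0 0 0 0 0; -1 0 0 0 0 0 0",
)

```text
clock: 2.6
position: [0.4653, 0.1832, 0.2263]
ee_rot: [2.342, -2.093, -0.001]
force: [-0.2, -0.8, -0.6]
width: 0.999
```

Run:
```python
from h import *
np.set_printoptions(precision=4,suppress=True)
d=snap('wrist','w0'); print(status.observe()['position'],status.observe()['joints'])
P=np.array([pt(d,u,v,z=d['z_map'][v,u]) for v in range(0,480,2) for u in range(0,640,2) if d['z_map'][v,u]>0])
q=P[(P[:,2]>.092)&(P[:,2]<.12)&(abs(P[:,0]-.465)<.05)&(abs(P[:,1]-.188)<.04)]
print('bar',len(q),q.mean(0),q[:,2].max(),cv2.minAreaRect((q[:,:2]*1000).astype(np.float32)))
```

```text
[0.4653 0.1824 0.2263] [-0.1132  0.2732 -0.4539  1.8422  0.1366  1.058  -2.0798]
bar 266 [0.4673 0.1874 0.106 ] 0.10890478120271402 ((465.8273010253906, 187.45106506347656), (49.15361022949219, 10.563993453979492), 6.445795059204102)
```

View pics/w0.png

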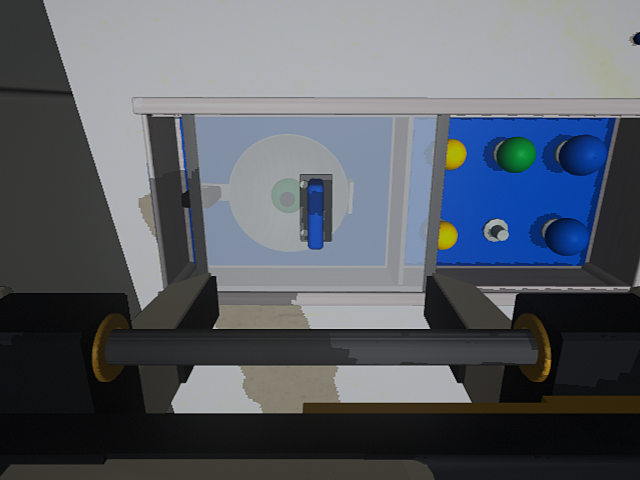

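Wrist view: bar at (315,213), between the fingers and parallel to them; the dish and ball (287,195) are intact under the cover. Descending to pinch.

Call:
jog_arm(
  commands="0 0.003 0.017 -0.1 0 0 0; 0 0 0 -0.1 0 0 0; 0 0 0 -0.1 0 0 0; 0 0 0 -0.1 0 0 0; 0 0 0 -0.07 0 0 0",
)

```text
clock: 3.15
position: [0.4656, 0.1863, 0.084]
ee_rot: [2.338, -2.095, -0.0]
force: [-0.4, 0.8, 0.2]
width: 0.616
```

Call:
jog_arm(
  commands="1 0 0 0 0 0 0; 1 0 0 0 0 0 0; 1 0 0 0 0 0 0; 1 0 0 0 0 0 0; 1 0 0 0 0 0 0",
  force=15,
)

```text
clock: 3.65
position: [0.4669, 0.1888, 0.0867]
ee_rot: [-2.34, 2.094, -0.001]
force: [0.4, 0.1, 0.1]
width: 0.178
```

Call:
jog_arm(
  commands="1 0 0 0 0 0 0; 1 0 0 0 0 0 0; 1 0 0 0 0 0 0; 1 0 -0.01 0 0 0 0; 1 0.002 -0.02 0 0 0 0",
)

```text
clock: 4.15
position: [0.4677, 0.1806, 0.0864]
ee_rot: [-2.341, 2.092, -0.001]
force: [0.9, 1.2, 6.6]
width: 0.129
```

Call:
jog_arm(
  commands="1 0.0037 -0.033 0 0 0 0; 1 0.0037 -0.033 0 0 0 0; 1 0.0037 -0.033 0 0 0 0; 1 0.0037 -0.033 0 0 0 0; 1 0.0037 -0.033 0 0 0 0",
)

```text
clock: 4.65
position: [0.4733, 0.1301, 0.0864]
ee_rot: [-2.34, 2.093, -0.001]
force: [0.3, 1.1, 6.9]
width: 0.13
```

Call:
jog_arm(
  commands="1 0.0037 -0.033 0.003 0 0 0; 1 0.0037 -0.033 0 0 0 0; 1 0.0037 -0.033 0 0 0 0; 1 0.0037 -0.033 0 0 0 0; 1 0.0037 -0.033 0 0 0 0",
)

```text
clock: 5.15
position: [0.4787, 0.0801, 0.0865]
ee_rot: [-2.341, 2.094, -0.001]
force: [5.0, 2.2, -5.2]
width: 0.132
```

Call:
jog_arm(
  commands="1 0.0037 -0.033 0 0 0 0; 1 0.0037 -0.033 0 0 0 0; 1 0.0037 -0.033 0 0 0 0; 1 0.0037 -0.033 0 0 0 0; 1 0.0037 -0.033 0 0 0 0",
)

```text
clock: 5.65
position: [0.4842, 0.0307, 0.0865]
ee_rot: [-2.341, 2.094, -0.0]
force: [5.2, 1.8, -5.3]
width: 0.127
```

Call:
jog_arm(
  commands="1 0.0015 -0.013 0 0 0 0; 1 0.0015 -0.013 0 0 0 0; 1 0.001 -0.01 0 0 0 0; 1 0.001 -0.01 0 0 0 0; 1 0 0 0 0 0 0",
)

```text
clock: 6.15
position: [0.4857, 0.0175, 0.0865]
ee_rot: [-2.341, 2.094, -0.0]
force: [5.8, 2.9, -6.5]
width: 0.129
```

Call:
jog_arm(
  commands="1 0.001 -0.01 0 0 0 0; 1 0.001 -0.01 0 0 0 0; 1 0 0 0 0 0 0; 1 0 0 0 0 0 0; 1 0 0 0 0 0 0",
)

```text
clock: 6.65
position: [0.4857, 0.0173, 0.0865]
ee_rot: [-2.343, 2.085, 0.006]
force: [2.7, 21.4, -7.3]
width: 0.129
```

Call:
jog_arm(
  commands="1 -0.001 0.018 0 0 0 0; 0.2 0 0 0 0 0 0; 0.2 0 0 0 0 0 0; 0.2 0 0 0 0 0 0; 0.2 0 0 0 0 0 0",
)

```text
clock: 7.15
position: [0.4851, 0.0162, 0.0866]
ee_rot: [2.34, -2.095, -0.0]
force: [-0.5, 0.1, -0.1]
width: 0.387
```

Call:
jog_arm(
  commands="0.2 0 0 0.06 0 0 0; 0.2 0 0 0.08 0 0 0; 0.2 0 0.03 0.1 0 0 0.005; 0.2 0 0.08 0.05 0 0 0.02; 0.2 0 0.1 0 0 0 0.02",
)

```text
clock: 7.65
position: [0.4868, 0.0793, 0.176]
ee_rot: [-2.613, 1.74, -0.006]
force: [1.6, -0.1, -0.7]
width: 0.403
```

Call:
jog_arm(
  commands="0.2 0 0.1 0 0 0 0.021; 0.2 0 0.1 0 0 0 0.021; 0.2 0 0.1 0 0 0 0.021; 0.2 0 0.1 0 0 0 0.021; 0.2 0 0.1 0 0 0 0.021",
)

```text
clock: 8.15
position: [0.4853, 0.2304, 0.1737]
ee_rot: [3.039, -0.796, 0.0]
force: [0.3, -0.2, -1.5]
width: 0.4
```

Call:
jog_arm(
  commands="0.2 -0.02 0.025 0.03 0 0 0.02; 0.2 -0.02 0.025 0.03 0 0 0.02; 0.2 -0.02 0.025 0.03 0 0 0.02; 0.2 -0.02 0.025 0.03 0 0 0.02; 0.2 -0.02 0.025 0.03 0 0 0.02",
)

```text
clock: 8.65
position: [0.4551, 0.267, 0.2189]
ee_rot: [3.136, 0.182, -0.0]
force: [-0.0, -0.0, 1.0]
width: 0.398
```

Call:
jog_arm(
  commands="0.2 0 0.04 0 0 0 0; 0.2 0 0 0 0 0 0; 0.2 0 0 0 0 0 0; 0.2 0 0 0 0 0 0; 0.2 0 0 0 0 0 0",
)

```text
clock: 9.15
position: [0.4555, 0.2787, 0.2182]
ee_rot: [3.136, 0.172, -0.001]
force: [-0.1, -0.3, -0.6]
width: 0.401
```

Run:
```python
from h import *
np.set_printoptions(precision=4,suppress=True)
d=snap('wrist','w1');o=status.observe(); print(o['position'],o['ee_rot'],o['joints'])
P=np.array([pt(d,u,v,z=d['z_map'][v,u]) for v in range(0,480,2) for u in range(0,640,2) if d['z_map'][v,u]>0])
q=P[(P[:,2]>.058)&(P[:,2]<.08)&(abs(P[:,0]-.455)<.035)&(abs(P[:,1]-.288)<.02)]
if len(q): print('grip',len(q),q.mean(0),cv2.minAreaRect((q[:,:2]*1000).astype(np.float32)))
snap('top','top1')
p=d['pixels']; cv2.imwrite('pics/w1b.png',cv2.convertScaleAbs(p[:,:,::-1],alpha=1.6))
```

```text
[0.4555 0.2788 0.2183] [ 3.1363  0.1727 -0.0005] [-0.0171  0.4284 -0.8598  1.7553  0.3568  1.1232 -0.8799]
grip 117 [0.4582 0.2874 0.0677] ((458.003173828125, 286.9734802246094), (11.381450653076172, 23.437313079833984), 6.666390419006348)
```

View pics/w1b.png

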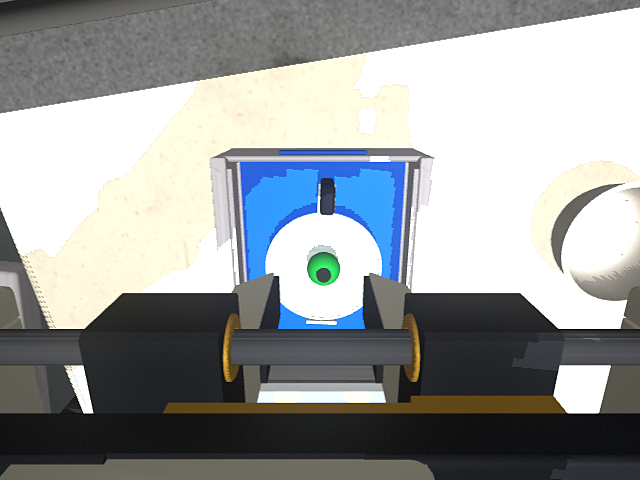

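The dish compartment is fully open. The grip is at (327,195), the ball is centred at (323,268), and the jaw heading matches to within 0.4°. Descending on the grip.

Call:
jog_arm(
  commands="0.2 0.003 0.01 -0.05 0 0 0; 0.2 0.003 0.01 -0.1 0 0 0; 0.2 0.002 0.008 -0.1 0 0 0; 0.2 0 0 -0.1 0 0 0; 0.2 0 0 -0.1 0 0 0",
)

```text
clock: 9.75
position: [0.4574, 0.2875, 0.0815]
ee_rot: [-3.137, -0.175, 0.001]
force: [0.6, 0.0, -0.9]
width: 0.402
```

Call:
jog_arm(
  commands="0.2 0 0 -0.07 0 0 0; 0.2 0 0 -0.05 0 0 0; 0.2 0 0 -0.03 0 0 0; 0.2 0 0 -0.01 0 0 0; 0.2 0 0 0 0 0 0",
)

```text
clock: 10.25
position: [0.4579, 0.2879, 0.0358]
ee_rot: [-3.136, -0.175, -0.0]
force: [-0.2, -0.1, 0.7]
width: 0.4
```

Run:
```python
from h import *
o=status.observe();print(o['position'],o['ee_rot'],o['force'])
d=snap('wrist','w2')
cv2.imwrite('pics/w2b.png',cv2.convertScaleAbs(d['pixels'][:,:,::-1],alpha=1.6))
```

```text
[0.45792482 0.28789554 0.03579248] [-3.13647870e+00 -1.74806470e-01 -4.24282764e-04] [-0.23836034 -0.12195074  0.65180477]
```

View pics/w2b.png

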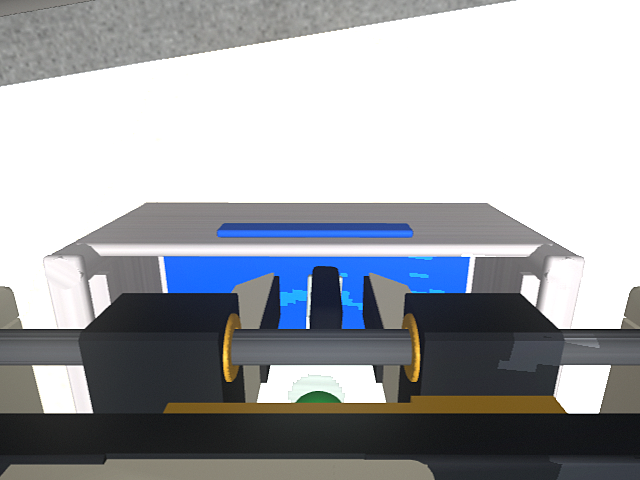

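The grip (325,297) stands centred between the fingers. Closing gently.

Call:
jog_arm(
  commands="0.3 0 0 -0.005 0 0 0; 0.4 0 0 -0.005 0 0 0; 0.5 0 0 0 0 0 0; 0.6 0 0 0 0 0 0; 0.66 0 0 0 0 0 0",
  force=5,
)

```text
clock: 10.8
position: [0.4578, 0.2877, 0.0327]
ee_rot: [-3.137, -0.175, -0.0]
force: [-0.6, -0.1, 0.5]
width: 0.179
```

Call:
jog_arm(
  commands="0.69 0 0 0 0 0 0; 0.71 0 0 0 0 0 0; 0.73 0 0 0 0 0 0; 0.75 0 0 0 0 0 0; 0.78 0 0 0 0 0 0",
  force=5,
)

```text
clock: 11.3
position: [0.4577, 0.2877, 0.0327]
ee_rot: [-3.137, -0.175, 0.0]
force: [-0.2, -0.1, 2.4]
width: 0.136
```

Call:
jog_arm(
  commands="1 0 0 0 0 0 0; 1 0 0 0 0 0 0; 1 0 0 0 0 0 0; 1 0 0 0 0 0 0; 1 0 0 0 0 0 0",
  force=10,
)

```text
clock: 11.8
position: [0.4576, 0.2877, 0.0327]
ee_rot: [3.137, 0.175, -0.0]
force: [-2.3, -0.3, 3.0]
width: 0.132
```

Call:
jog_arm(
  commands="1 0 0 0 0 0 0; 1 0 0 0 0 0 0; 1 0 0 0 0 0 0; 1 0 0 0 0 0 0; 1 0 0 0 0 0 0",
  force=45,
)

```text
clock: 12.3
position: [0.4577, 0.2877, 0.0326]
ee_rot: [3.137, 0.175, -0.0]
force: [-2.3, -0.9, 4.6]
width: 0.129
```

Call:
jog_arm(
  commands="1 0 0 0.002 0 0 0; 1 0 0 0.004 0 0 0; 1 0 0 0.007 0 0 0; 1 0 0 0.01 0 0 0; 1 0 0 0.01 0 0 0",
)

```text
clock: 12.8
position: [0.4579, 0.2876, 0.0428]
ee_rot: [-3.137, -0.175, -0.0]
force: [-0.1, -0.1, -2.7]
width: 0.125
```

Call:
jog_arm(
  commands="1 0 0 0.013 0 0 0; 1 0 0 0.013 0 0 0; 1 0 0 0.013 0 0 0; 1 0 0 0.013 0 0 0; 1 0 0 0.013 0 0 0",
)

```text
clock: 13.3
position: [0.4578, 0.2876, 0.0624]
ee_rot: [-3.137, -0.175, -0.0]
force: [-0.3, 0.6, -3.1]
width: 0.128
```

```bash
cat >> h.py <<'E'
def dishcheck(tag):
    "ball centre and dish tilt seen in top view"
    np.set_printoptions(precision=4,suppress=True)
    o=status.observe(); print(o['clock'],o['position'],o['ee_rot'],o['force'],o['width'])
    return snap('top',tag),snap('scene',tag+'s')
E
python3 - <<'E'
from h import *
d,s=dishcheck('l1')
a=cv2.resize(d['pixels'][255:335,180:280,::-1],(400,320),interpolation=cv2.INTER_CUBIC)
b=cv2.resize(s['pixels'][190:310,100:250,::-1],(400,320),interpolation=cv2.INTER_CUBIC)
cv2.imwrite('pics/l1b.png',cv2.convertScaleAbs(np.hstack([a,b]),alpha=1.5))
E
```

```text
13.3 [0.4578 0.2876 0.0624] [-3.1367 -0.1747 -0.0002] [-0.2705  0.6097 -3.1302] 0.12779967149199367
```

View pics/l1b.png

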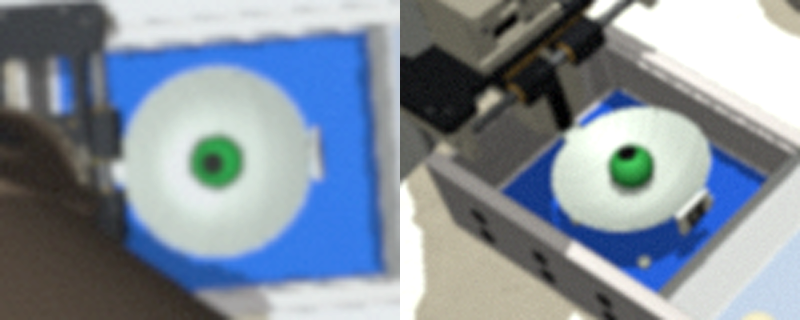

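The dish is lifting level, with the ball centred: ball at (217,161), dish at (217,162). Continuing.

Call:
jog_arm(
  commands="1 0 0 0.006 0 0 0; 1 0 0 0.012 0 0 0; 1 0 0 0.018 0 0 0; 1 0 0 0.02 0 0 0; 1 0 0 0.02 0 0 0",
)

```text
clock: 13.9
position: [0.4578, 0.2878, 0.0855]
ee_rot: [-3.137, -0.175, -0.0]
force: [0.3, 0.8, -1.8]
width: 0.129
```

Call:
jog_arm(
  commands="1 0 0 0.02 0 0 0; 1 0 0 0.02 0 0 0; 1 0 0 0.02 0 0 0; 1 0 0 0.02 0 0 0; 1 0 0 0.02 0 0 0",
)

```text
clock: 14.4
position: [0.4578, 0.2876, 0.1154]
ee_rot: [3.137, 0.175, 0.0]
force: [0.7, 0.0, -1.3]
width: 0.129
```

Call:
jog_arm(
  commands="1 0 0 0.02 0 0 0; 1 0 0 0.02 0 0 0; 1 0 0 0.02 0 0 0; 1 0 0 0.02 0 0 0; 1 0 0 0.02 0 0 0",
)

```text
clock: 14.9
position: [0.4578, 0.2876, 0.1453]
ee_rot: [3.137, 0.175, 0.0]
force: [-0.5, -0.6, -3.1]
width: 0.125
```

Call:
jog_arm(
  commands="1 0 0 0.02 0 0 0; 1 0 0 0.02 0 0 0; 1 0 0 0.016 0 0 0; 1 0 0 0.01 0 0 0; 1 0 0 0.005 0 0 0",
)

```text
clock: 15.4
position: [0.4579, 0.2877, 0.1665]
ee_rot: [-3.137, -0.175, -0.0]
force: [-0.3, 0.1, -1.9]
width: 0.129
```

```bash
cat >> h.py <<'E'
def ball(d,n,box=None):
    "ball (green), white dish & grip by colour+depth above case"
    hsv=cv2.cvtColor(d['pixels'],cv2.COLOR_RGB2HSV)
    m=((hsv[...,0]>45)&(hsv[...,0]<85)&(hsv[...,1]>110))
    P=lambda v,u: pt(d,u,v,z=d['z_map'][v,u])
    vu=[(v,u) for v,u in zip(*np.nonzero(m)) if d['z_map'][v,u]>0 and P(v,u)[2]>.1]
    v,u=np.mean(vu,0); return u,v,len(vu)
def rimpts(d,lo,hi,xy,r):
    K=np.linalg.inv(d['camera_matrix']); z=d['z_map']; v,u=np.nonzero(z>0)
    X=(K@np.array([u,v,np.ones_like(u)]))*z[v,u]; X=(d['R'].T@(X-d['t'][:,None])).T
    k=(X[:,2]>lo)&(X[:,2]<hi)&(np.hypot(*(X[:,:2]-xy).T)<r); return X[k],u[k],v[k]
E
python3 - <<'E'
from h import *
d,s=dishcheck('l2')
tcp=status.observe()['position']
for n,q in(('top',d),('sc',s)):
    u,v,k=ball(q,n); print(n,u,v,k,pt(q,u,v,h=tcp[2]-.0245+.023))
    X,_,_=rimpts(q,tcp[2]-.03,tcp[2]-.001,np.array([.466,.214]),.056)
    A=np.c_[X[:,:2],np.ones(len(X))]; c,*_=np.linalg.lstsq(A,X[:,2],rcond=None); print(len(X),X.mean(0),cv2.minEnclosingCircle((X[:,:2]*1000).astype(np.float32)),'slope deg',np.degrees(c[:2]))
a=cv2.resize(d['pixels'][250:340,180:300,::-1],(400,300),interpolation=cv2.INTER_CUBIC)
b=cv2.resize(s['pixels'][150:300,80:280,::-1],(400,300),interpolation=cv2.INTER_CUBIC)
cv2.imwrite('pics/l2b.png',cv2.convertScaleAbs(np.hstack([a,b]),alpha=1.5))
E
```

```text
15.4 [0.4579 0.2877 0.1665] [-3.1367 -0.1747 -0.0005] [-0.3145  0.119  -1.9349] 0.1285175445212875
top 226.3394495412844 297.29357798165137 109 [0.4645 0.2134 0.1647]
1911 [0.4639 0.2155 0.155 ] ((465.9637145996094, 213.89012145996094), 55.86783218383789) slope deg [-0.0807  0.2679]
sc 160.3913043478261 211.0316205533597 253 [0.4555 0.2398 0.1647]
2166 [0.4665 0.2182 0.1556] ((465.8833312988281, 214.02781677246094), 55.878543853759766) slope deg [0.858  1.9649]
```

View pics/l2b.png

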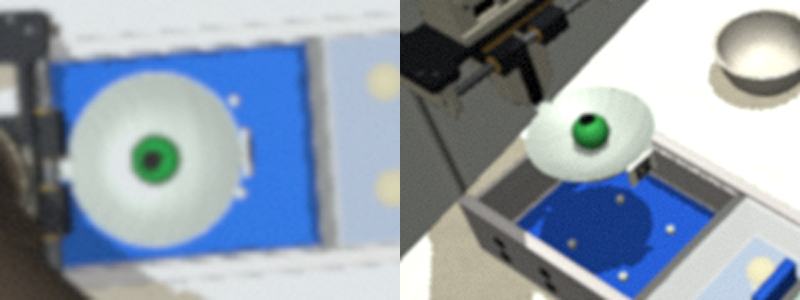

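The dish is level, with the ball centred (157,160 against dish 155,160) and clear of the case. Next I work out the swing: the dish centre follows a smooth path while the dish turns 87°.

Run:
```python
import numpy as np
N=50; s=np.arange(N+1)/N; s=10*s**3-15*s**4+6*s**5
c=np.array([.466,.214])+s[:,None]*np.array([.0925,-.223])
h=np.radians(-83.7+87.2*s); p=c-.0741*np.c_[np.cos(h),np.sin(h)]
U=np.c_[(p-p[0])/.3, .0145*s/.3, (h-h[0])/(2*np.pi)]
D=np.diff(np.round(U,4),axis=0)
for i,r in enumerate(D): print('1 %.4g %.4g %.4g 0 0 %.4g;'%tuple(r), end='\n' if i%5==4 else ' ')
print(p[0],p[-1])
```

```text
1 -0 -0.0001 0 0 0 0; 1 0 -0.0004 0 0 0 0.0001; 1 -0.0001 -0.001 0.0001 0 0 0.0004; 1 -0.0002 -0.0021 0.0001 0 0 0.0006; 1 -0.0003 -0.0031 0.0002 0 0 0.001;
1 -0.0003 -0.0046 0.0003 0 0 0.0014; 1 -0.0005 -0.0061 0.0004 0 0 0.0018; 1 -0.0006 -0.0078 0.0004 0 0 0.0024; 1 -0.0008 -0.0096 0.0006 0 0 0.0029; 1 -0.0008 -0.0116 0.0007 0 0 0.0034;
1 -0.001 -0.0136 0.0008 0 0 0.004; 1 -0.0011 -0.0156 0.0009 0 0 0.0046; 1 -0.0011 -0.0178 0.001 0 0 0.0051; 1 -0.0012 -0.0199 0.0012 0 0 0.0056; 1 -0.0012 -0.0221 0.0012 0 0 0.0062;
1 -0.0011 -0.0242 0.0013 0 0 0.0066; 1 -0.001 -0.0263 0.0014 0 0 0.0072; 1 -0.0009 -0.0284 0.0015 0 0 0.0075; 1 -0.0006 -0.0303 0.0016 0 0 0.0079; 1 -0.0003 -0.0321 0.0016 0 0 0.0082;
1 0.0001 -0.0337 0.0017 0 0 0.0085; 1 0.0005 -0.0352 0.0018 0 0 0.0087; 1 0.0011 -0.0366 0.0018 0 0 0.0089; 1 0.0016 -0.0375 0.0018 0 0 0.009; 1 0.0021 -0.0384 0.0018 0 0 0.0091;
1 0.0028 -0.0388 0.0018 0 0 0.0091; 1 0.0034 -0.0391 0.0018 0 0 0.009; 1 0.0041 -0.0391 0.0018 0 0 0.0089; 1 0.0045 -0.0386 0.0017 0 0 0.0087; 1 0.0051 -0.038 0.0017 0 0 0.0085;
1 0.0056 -0.037 0.0016 0 0 0.0083; 1 0.0059 -0.0358 0.0016 0 0 0.0078; 1 0.0061 -0.0342 0.0015 0 0 0.0076; 1 0.0063 -0.0325 0.0014 0 0 0.0071; 1 0.0064 -0.0305 0.0014 0 0 0.0066;
1 0.0062 -0.0283 0.0012 0 0 0.0062; 1 0.0061 -0.026 0.0011 0 0 0.0056; 1 0.0057 -0.0236 0.001 0 0 0.0051; 1 0.0053 -0.021 0.0009 0 0 0.0046; 1 0.0049 -0.0185 0.0008 0 0 0.004;
1 0.0043 -0.0159 0.0007 0 0 0.0034; 1 0.0037 -0.0134 0.0006 0 0 0.0029; 1 0.003 -0.0109 0.0005 0 0 0.0024; 1 0.0025 -0.0086 0.0003 0 0 0.0019; 1 0.0019 -0.0064 0.0003 0 0 0.0013;
1 0.0013 -0.0046 0.0002 0 0 0.001; 1 0.0008 -0.0028 0.0001 0 0 0.0006; 1 0.0005 -0.0015 0.0001 0 0 0.0004; 1 0.0002 -0.0006 0 0 0 0.0001; 1 0 -0.0001 0 0 0 0;
[0.45786869 0.28765251] [ 0.48453821 -0.0135237 ]
```

Call:
jog_arm(
  commands="1 0 -0.0005 0 0 0 0.0001; 1 -0.0001 -0.001 0.0001 0 0 0.0004; 1 -0.0002 -0.002 0.0001 0 0 0.0006; 1 -0.0003 -0.0032 0.0002 0 0 0.001; 1 -0.0003 -0.0046 0.0003 0 0 0.0014",
)

```text
clock: 16.0
position: [0.4575, 0.2842, 0.1663]
ee_rot: [-3.135, -0.21, 0.0]
force: [0.6, 0.4, -2.6]
width: 0.129
```

Call:
jog_arm(
  commands="1 -0.0005 -0.0061 0.0004 0 0 0.0018; 1 -0.0006 -0.0078 0.0004 0 0 0.0024; 1 -0.0008 -0.0096 0.0006 0 0 0.0029; 1 -0.0008 -0.0116 0.0007 0 0 0.0034; 1 -0.001 -0.0136 0.0008 0 0 0.004",
)

```text
clock: 16.5
position: [0.4564, 0.2693, 0.1672]
ee_rot: [3.121, 0.355, 0.0]
force: [0.6, 0.8, -3.1]
width: 0.129
```

Call:
jog_arm(
  commands="1 -0.0011 -0.0156 0.0009 0 0 0.0046; 1 -0.0011 -0.0178 0.001 0 0 0.0051; 1 -0.0012 -0.02 0.0012 0 0 0.0056; 1 -0.0012 -0.022 0.0012 0 0 0.0062; 1 -0.0011 -0.0242 0.0013 0 0 0.0066",
)

```text
clock: 17.0
position: [0.4546, 0.2393, 0.1689]
ee_rot: [3.078, 0.63, 0.0]
force: [-0.2, 0.3, -3.0]
width: 0.127
```

Call:
jog_arm(
  commands="1 -0.001 -0.0263 0.0014 0 0 0.0072; 1 -0.0009 -0.0284 0.0015 0 0 0.0075; 1 -0.0006 -0.0303 0.0016 0 0 0.0079; 1 -0.0003 -0.0321 0.0016 0 0 0.0082; 1 0.0001 -0.0337 0.0017 0 0 0.0085",
)

```text
clock: 17.5
position: [0.4538, 0.1938, 0.1713]
ee_rot: [2.976, 1.005, 0.0]
force: [0.7, -0.6, -2.3]
width: 0.126
```

Call:
jog_arm(
  commands="1 0.0005 -0.0352 0.0018 0 0 0.0087; 1 0.0011 -0.0365 0.0018 0 0 0.0089; 1 0.0016 -0.0375 0.0018 0 0 0.009; 1 0.0021 -0.0384 0.0018 0 0 0.0091; 1 0.0028 -0.0388 0.0018 0 0 0.0091",
)

```text
clock: 18.0
position: [0.4562, 0.1377, 0.174]
ee_rot: [2.806, 1.412, -0.0]
force: [-0.2, 0.5, -2.8]
width: 0.131
```

Call:
jog_arm(
  commands="1 0.0034 -0.0391 0.0018 0 0 0.009; 1 0.004 -0.039 0.0018 0 0 0.0089; 1 0.0045 -0.0386 0.0017 0 0 0.0087; 1 0.0051 -0.038 0.0017 0 0 0.0085; 1 0.0056 -0.037 0.0016 0 0 0.0083",
)

```text
clock: 18.5
position: [0.463, 0.0801, 0.1765]
ee_rot: [2.588, 1.78, -0.001]
force: [-0.3, 0.0, -2.2]
width: 0.128
```

Call:
jog_arm(
  commands="1 0.0059 -0.0358 0.0016 0 0 0.0079; 1 0.0061 -0.0342 0.0015 0 0 0.0076; 1 0.0063 -0.0325 0.0014 0 0 0.0071; 1 0.0064 -0.0305 0.0014 0 0 0.0066; 1 0.0062 -0.0283 0.0012 0 0 0.0062",
)

```text
clock: 19.0
position: [0.4722, 0.0317, 0.1786]
ee_rot: [2.375, 2.056, -0.001]
force: [0.5, -0.0, -2.4]
width: 0.129
```

Call:
jog_arm(
  commands="1 0.0061 -0.026 0.0011 0 0 0.0056; 1 0.0057 -0.0236 0.001 0 0 0.0051; 1 0.0053 -0.021 0.0009 0 0 0.0046; 1 0.0049 -0.0185 0.0008 0 0 0.004; 1 0.0043 -0.016 0.0007 0 0 0.0034",
)

```text
clock: 19.5
position: [0.4801, 0.0004, 0.1799]
ee_rot: [2.224, 2.219, -0.001]
force: [-1.5, -0.4, -2.4]
width: 0.129
```

Call:
jog_arm(
  commands="1 0.0037 -0.0134 0.0006 0 0 0.0029; 1 0.003 -0.011 0.0005 0 0 0.0024; 1 0.0025 -0.0086 0.0003 0 0 0.0019; 1 0.0019 -0.0064 0.0003 0 0 0.0013; 1 0.0013 -0.0046 0.0002 0 0 0.001",
)

```text
clock: 20.0
position: [0.484, -0.0121, 0.1806]
ee_rot: [-2.158, -2.283, -0.0]
force: [-0.2, 0.7, -2.7]
width: 0.126
```

Call:
jog_arm(
  commands="1 0.0008 -0.0028 0.0001 0 0 0.0006; 1 0.0005 -0.0015 0.0001 0 0 0.0004; 1 0.0002 -0.0006 0 0 0 0.0001; 1 0 0 0 0 0 0; 1 0 0 0 0 0 0",
)

```text
clock: 20.5
position: [0.4844, -0.0134, 0.1806]
ee_rot: [2.15, 2.29, 0.0]
force: [0.4, -0.2, -3.3]
width: 0.13
```

Run:
```python
from h import *
d,s=dishcheck('f1')
tcp=status.observe()['position']
for n,q in(('top',d),('sc',s)):
    X,_,_=rimpts(q,tcp[2]-.03,tcp[2]-.001,np.array([.5585,-.009]),.056)
    A=np.c_[X[:,:2],np.ones(len(X))]; c,*_=np.linalg.lstsq(A,X[:,2],rcond=None); print(n,len(X),X.mean(0),cv2.minEnclosingCircle((X[:,:2]*1000).astype(np.float32)),'slope deg',np.degrees(c[:2]))
a=cv2.resize(d['pixels'][120:320,230:430,::-1],(400,400),interpolation=cv2.INTER_CUBIC)
b=cv2.resize(s['pixels'][130:330,240:440,::-1],(400,400),interpolation=cv2.INTER_CUBIC)
cv2.imwrite('pics/f1b.png',cv2.convertScaleAbs(np.hstack([a,b]),alpha=1.5))
```

```text
20.5 [ 0.4844 -0.0134  0.1806] [2.1503 2.2904 0.0001] [ 0.4137 -0.2062 -3.2545] 0.13046480578015884
top 1460 [ 0.5678 -0.0015  0.1687] ((558.7545776367188, -7.774750709533691), 55.34164810180664) slope deg [4.2231 2.4012]
sc 345 [ 0.5976 -0.0081  0.173 ] ((559.1013793945312, -9.263924598693848), 55.399269104003906) slope deg [ 2.6892 -3.9709]
```

View pics/f1b.png

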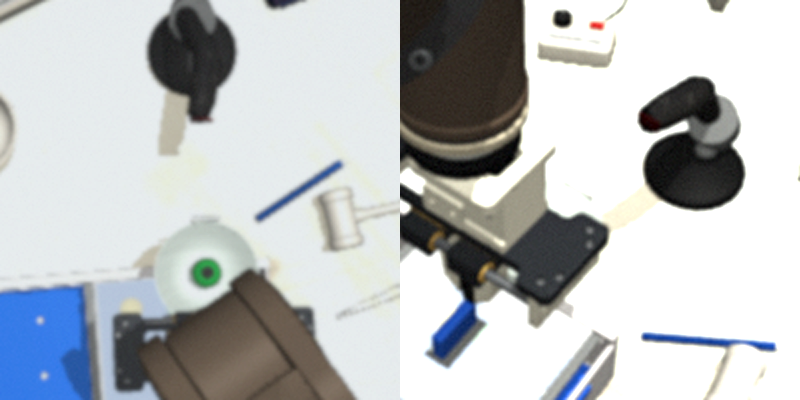

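Ball at (207,271), dish centre about (207,273), tag at (205,219), and the scanner nose at (200,120): facing it as planned. My two scanner-heading cues disagreed (+3° from the foot, -3° from the body edges), so I check once more with averaged depth.

Run:
```python
from h import *
np.set_printoptions(precision=4,suppress=True)
X=np.vstack([rimpts(load(n),.1,.22,np.array([.78,0]),.11)[0] for n in('top0','top1','l1','l2','f1')])
for x in np.arange(.715,.86,.01):
    q=X[(X[:,0]>=x)&(X[:,0]<x+.01)&(X[:,2]>.15)]
    if len(q)>8: lo,hi=np.percentile(q[:,1],[3,97]); print('%.3f'%x,len(q),'y %.4f..%.4f mid %.4f zmax %.3f'%(lo,hi,(lo+hi)/2,np.percentile(q[:,2],97)))
F=np.vstack([rimpts(load(n),.005,.03,np.array([.836,.008]),.075)[0] for n in('top0','top1','l1','l2','f1')]); 
print(len(F),cv2.minAreaRect((F[:,:2]*1000).astype(np.float32)),np.percentile(F,[1,99],axis=0))
d=load('f1'); p=d['pixels']; S=p[110:200,295:365]; m=(S.max(2)<75).astype(np.uint8)
# red window pixels
h=cv2.cvtColor(p,cv2.COLOR_RGB2HSV)[165:190,315:345].astype(int); r=(S[55:80,20:50,0].astype(int)-S[55:80,20:50,1]>18)
vv,uu=np.nonzero(r); print('red',len(vv),uu.mean()+315,vv.mean()+165,uu.min()+315,uu.max()+315, pt(d,uu.mean()+315,vv.mean()+165,h=.17))
X,u,v=rimpts(d,.10,.2,np.array([.618,-.005]),.03); print('tag pts?',len(X))
from scipy.spatial.transform import Rotation as R
M=R.from_rotvec(status.observe()['ee_rot']).as_matrix(); print('tool x heading',np.degrees(np.arctan2(M[1,0],M[0,0])))
```

```text
0.715 198 y -0.0088..0.0125 mid 0.0019 zmax 0.181
0.725 309 y -0.0089..0.0163 mid 0.0037 zmax 0.185
0.735 334 y -0.0126..0.0151 mid 0.0013 zmax 0.187
0.745 322 y -0.0145..0.0152 mid 0.0003 zmax 0.186
0.755 308 y -0.0144..0.0134 mid -0.0005 zmax 0.186
0.765 337 y -0.0166..0.0117 mid -0.0025 zmax 0.184
0.775 326 y -0.0185..0.0117 mid -0.0034 zmax 0.183
0.785 293 y -0.0160..0.0118 mid -0.0021 zmax 0.182
0.795 218 y -0.0144..0.0119 mid -0.0012 zmax 0.175
0.805 251 y -0.0141..0.0142 mid 0.0000 zmax 0.166
0.815 87 y -0.0062..0.0122 mid 0.0030 zmax 0.158
4231 ((835.5218505859375, 8.73651123046875), (122.53004455566406, 142.24539184570312), 13.113768577575684) [[ 0.7842 -0.0442  0.0056]
 [ 0.8779  0.0626  0.0213]]<stdin>:12: RuntimeWarning: Mean of empty slice.
  ret = ret.dtype.type(ret / rcount)
Traceback (most recent call last):
ValueError: zero-size array to reduction operation minimum which has no identity
```

The heading cues span +4° (foot), about +2° (window edge) and -5.5° (body taper). A heading of 0° with the tag on the nose line stays within 6° of all of them, so I apply a small, gentle correction.

Call:
jog_arm(
  commands="1 0 0.0005 0 0 0 -0.0001; 1 0 0.0025 0 0 0 -0.0005; 1 0.0003 0.005 0 0 0 -0.001; 1 0.0005 0.0077 0 0 0 -0.0015; 1 0.0007 0.009 0 0 0 -0.0018",
)

```text
clock: 21.1
position: [0.4849, -0.0058, 0.1806]
ee_rot: [-2.186, -2.256, -0.0]
force: [-0.4, -0.3, -2.8]
width: 0.127
```

Call:
jog_arm(
  commands="1 0.0007 0.009 0 0 0 -0.0018; 1 0.0005 0.0077 0 0 0 -0.0015; 1 0.0003 0.005 0 0 0 -0.001; 1 0 0.0025 0 0 0 -0.0005; 1 0 0.0005 0 0 0 -0.0001",
)

```text
clock: 21.6
position: [0.4854, 0.0014, 0.1806]
ee_rot: [2.22, 2.223, 0.0]
force: [0.0, -0.2, -2.7]
width: 0.129
```

Call:
jog_arm(
  commands="1 0 0 0 0 0 0; 1 0 0 0 0 0 0; 1 0 0 0 0 0 0; 1 0 0 0 0 0 0; 1 0 0 0 0 0 0",
)

```text
clock: 22.1
position: [0.4853, 0.0013, 0.1806]
ee_rot: [-2.22, -2.223, -0.0]
force: [0.2, -0.8, -2.4]
width: 0.129
```

Call:
jog_arm(
  commands="1 0 0 0 0 0 0; 1 0 0 0 0 0 0; 1 0 0 0 0 0 0; 1 0 0 0 0 0 0; 1 0 0 0 0 0 0",
)

```text
clock: 22.6
position: [0.4854, 0.0013, 0.1806]
ee_rot: [2.22, 2.223, 0.0]
force: [0.0, 1.1, -2.3]
width: 0.125
```

Run:
```python
from h import *
d,s=dishcheck('f2')
a=cv2.resize(d['pixels'][165:285,280:380,::-1],(500,600),interpolation=cv2.INTER_CUBIC)
cv2.imwrite('pics/f2b.png',cv2.convertScaleAbs(a,alpha=1.5))
X=rimpts(d,.14,.179,np.array([.559,.0015]),.056)[0]; print(cv2.minEnclosingCircle((X[:,:2]*1000).astype(np.float32)))
u,v,k=ball(d,'');print('ball',u,v,pt(d,u,v,h=.185))
X=rimpts(d,.09,.12,np.array([.486,.0175]),.05)[0]; print('cover bar pts',len(X))
```

```text
22.6 [0.4854 0.0013 0.1806] [2.2199 2.223  0.    ] [ 0.0215  1.1224 -2.2761] 0.12548621521958353
((560.2085571289062, 2.8028483390808105), 55.13202667236328)
ball 328.05454545454546 255.52727272727273 [0.5582 0.0019 0.185 ]
cover bar pts 0
```

View pics/f2b.png

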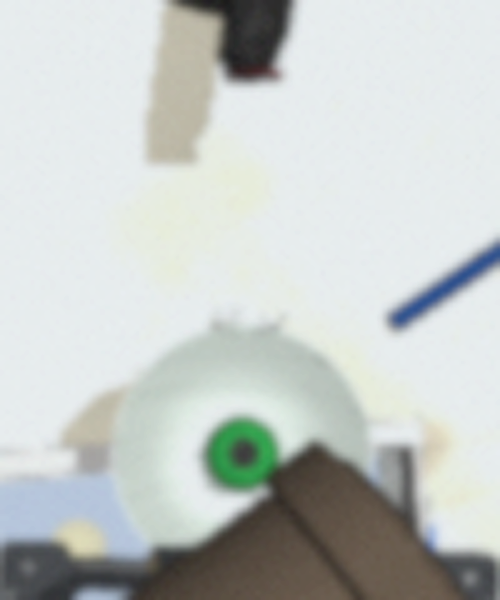

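The ball (242,454) sits at the dish's middle, and the tag (247,320) squarely faces the nose (252,73) about 10 cm away. Everything is still, so I hand in.

```bash
python3 -c "
from cell import arm; print(arm.sign_off())"
```

```text
the job is handed in; nothing more can be done
None
```

I slid the cover back to its stop, lifted the dish by its grip and turned it about 84° to face the scanner. The job was handed in at about 22.7 s with the dish held still in the air. No verdict was reported.

What the last checks showed:
- **Ball and dish:** the ball was within about 2 mm of the dish's middle. The dish's height and turn came out as planned: tag about 0.17 m up, facing along world x.
- **Distance and grip:** the tag is about 10 cm in front of the window. The grip force was set to 45 N, and the pose was unchanged over the last second.
- **Cover:** it stopped dead with the push rising to 21 N after 0.171 m of travel, having started about 28 mm open. A camera check of the bar at the end found no points (likely hidden by the arm or gripper), so I did not confirm afterwards that it stayed open.
- **Level:** the depth fit in the last pose was distorted by the ball and by the arm hiding part of the dish. Level there rests on the vertical tool and on the clean 0.3° reading taken from above after the lift. A side-camera reading at that time gave about 2°.
- **Scanner heading:** my cues disagreed. The foot gave +2° to +4°, the window edge +2° to +6°, and the body outline −5.5°. I set the tag at 0°, within about 6° of all of them, and the possible sideways error is about 1 cm.
- **Bystanders:** I never moved near the bowl, pen or tweezers, but did not measure their positions again.

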